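# Index the drilling fixture four clicks

### The job

Three evenly spaced holes are to be drilled in the brass disc on the indexing fixture: turn its click-stop dial exactly four clicks clockwise, seen from above, to bring up the next hole, and leave it resting in that click. Push the dial round with a fingertip against its upright lugs, never pinching a lug between the fingers, and leave the other things on the bench where they are.

Things in the scene. Friction and masses are not known exactly. Their poses are not given: they have to be found in the camera images.
- fixture: Grey cast indexing fixture bolted to the bench, 210 mm wide over its ears. Origin: on the bench under the dial's axis; z up. At its +x side, 75 to 155 mm from the axis, is a dark block up to 38 mm above the bench, with a spring roller that drops into the dial's notches (its red-tipped rod jumps at each click).
- dial (a joint): Dial angle in rad, growing CLOCKWISE seen from above; turns both ways without stops. 12 notches: one click is 30 degrees (0.5236 rad). It rests at whole multiples of 0.5236, at the start at 0, 1, 2 or 3 of them. A little past half-way between two clicks it snaps on by itself to the next. The push needed at a lug is up to about 6 N.
- dial_centre (a point): Point on the dial's axis, on the plate's top face, 34 mm above the bench. The dial is a scalloped steel plate 160 mm across. A brass disc 56 mm across is fixed on its middle, up to 52 mm above the bench with its screw.
- red_lug (a point): Top centre of the red-capped lug, 60 mm from the dial's axis, 68 mm above the bench; turns with it. There are four lugs, 90 degrees apart, each centred 60 mm from the axis: upright blades 24 mm long radially, 10 mm thick (yellow on the side to push for clockwise, dark on the other), from the plate's top to 64 mm above the bench (the red one to 68 mm). Only this one is red.
- oil_bottle: Loose green plastic oil bottle, 42 mm across, 100 mm tall; origin at the centre of its underside. A bystander.
- tape_roll: Loose roll of brown tape lying flat, 72 mm across, 24 mm high; origin at the centre of its underside. A bystander.
- spare_disc: Loose spare brass disc, 56 mm across, 16 mm high; origin at the centre of its underside. A bystander.

How it is judged (in metres and radians):
At the end, for the whole second after the job is handed in: The dial rests (under 0.05 rad/s) four clicks clockwise of where it started: the red lug's top is 104 mm, within 3 mm, in a straight line from its start (120 degrees, within about 5), the joint reading between 3.5 and 7.5 clicks, which rules out four clicks the other way, or eight (distance of red_lug from where it was at the start of the episode between 0.100923 and 0.106923 m and value of joint dial between 1.8326 and 3.92699 rad and velocity of joint dial between -0.05 and 0.05 rad/s); the robot touches nothing.
It fails at once if a lug is pinched: fingers press on its yellow and its dark half at once (over 1 N each) (contact force between each of dial_c3, dial_c4 and the fingers above 1 N or contact force between each of dial_c5, dial_c6 and the fingers above 1 N or contact force between each of dial_c7, dial_c8 and the fingers above 1 N or contact force between each of dial_c9, dial_c10 and the fingers above 1 N).
It fails at once if the oil bottle is lifted, tipped or moved by more than 15 mm (distance of oil_bottle from where it was at the start of the episode above 0.015 m).
It fails at once if the tape roll is lifted, tipped or moved by more than 15 mm (distance of tape_roll from where it was at the start of the episode above 0.015 m).
It fails at once if the spare disc is lifted, tipped or moved by more than 15 mm (distance of spare_disc from where it was at the start of the episode above 0.015 m).
It also fails if it takes over 58 s, if anything falls off the work surface, if the arm or the gripper's body presses on something with over 40 N, if the wrist force passes 120 N, or if a joint passes its speed limit or range.

### The arm

A 6-joint arm with a two-finger parallel gripper is mounted at the origin on the work surface. World frame = base frame: x ahead of the robot, y to its left, z up, the work surface at z = 0. Lengths are in m, angles in degrees, forces in N, time in s.
With the tool pointing down it reaches from about 0.325 to 0.775 m from the base axis. Payload 5.5 kg.
Tool frame: the origin (TCP) lies on the centre line of the jaws, within the pads' length; the fingertips stand 14 mm ahead of it and the grasp point (between the pads) lies 5 mm behind it (tcp_to_tips is the distance from the TCP to the fingertips, in m); y points along the fingers, x is the direction in which the jaws open and shut, and the axes are right-handed (so a half turn about y gives the same grasp; the last joint's range is limited). The gripper opens to 85 mm and grips with 20 to 120 N. Pads are 22 mm wide; open, the fingers measure 114 mm over their backs; the gripper's body (76 mm by 85 mm) begins 54 mm behind the grasp point. The pads swing forward as they close: fully open they stand 13 mm farther back than shut.
Start: joints at [71.866, 5.22, 70.514, -0, 104.267, -3.249], TCP at [0.154, 0.58, 0.245] pointing down, gripper open.
Joint ranges: [-164.24, 164.24], [-49.07, 125.15], [9.68, 141.18], [-86.29, 266.29], [3.28, 154.24], [-151.56, 151.56]. Speed limits (degrees/s): [147.25, 147.25, 172.46, 180, 180, 180].

### API

Orientations are given as a 3x3 rotation matrix whose columns are the frame's x, y, z axes.
In Python, from workcell import * gives the robot as it stands.
- The arm moves only by the tool move_arm, never from a script. Its argument "deltas" is a list of rows, each a list of 5 numbers: the opening, from 0 (shut) to 1 (fully open), then the shift along the tool's x, y, z in mm, then the turn about the tool's y in rad. In form: [[gripper, x, y, z, roll], ...]. A call has 1 to 8 rows; each row is the pose to reach, as a shift and turn from the pose commanded when the call began, along the tool's axes at that moment; what a row does not reach only later rows make up. A row lasts 1/12 s, in which the tool goes at most 41.7 mm and 7.16 degrees, less where a joint would pass 70% of its speed; a pose out of reach is approached as far as the arm can. A call with a gripper value outside its range is refused whole. The fingers move at their own pace and stop on an object; "force" is the grip in N (left out, the last holds). Time passes only in rows, so rows that repeat a pose let the fingers close. It gives the time, the measured TCP pose, the force and the opening at its end, in the units of the state.
- get_state(): the state, without advancing time (a new reading comes with each control period).
- grab_frame(name): name is "side" or "top"; returns (picture, depth): 384x512x3 uint8, blue, green, red; 384x512 float32, m along the optical axis (not along the pixel's ray), 0 where there is no reading.
- camera_params(name): a dict with "fov_y" (degrees; the focal length in pixels is half the picture's height over the tangent of half this angle, whatever the lens; pixels are square), "cx", "cy" (the principal point, pixels), "R" (3x3) and "t" (3): a world point X has camera coordinates R X + t. Camera axes: x right, y down, z forward; pixel columns grow to the right and rows downward; lengths in m; the calibration is good to about 2 mm. A picture is of the moment at which its call begins. camera_params takes no time and is no camera call.
- sign_off(): hands the job in, once; it reports no verdict.
The state is a dict: "time": time; "joint_pos": joint angles; "dq": joint speeds; "effort": joint torques, N m; "position": TCP position; "tool_rot": TCP orientation; "ft_force": force on the tool from outside, world axes, zero at the start; "moment": the same for the moment, N m; "width": finger opening in m.
Only numpy, scipy, OpenCV 4.12 (cv2) and the standard library are available. Lean on these libraries where they do the work, as an engineer would, in place of code of your own. Each camera call takes 0.05 s, during which the arm holds its last target.

## Working session

There is one attempt and no reset: what is moved stays moved. The work goes in short steps, Python scripts to look and compute and a tool call to move; the robot and the scene stay as the last step left them, time stands still between calls to the robot, and variables do not carry over. Pictures are saved under pics/ and viewed, and the job is handed in when it is done.

Besides the shell and the picture viewer there is one more tool, called by a JSON object that holds its "fn" and its "kwargs". move_arm: Moves the arm, as the interface text tells. Its arguments: {"type":"object","properties":{"deltas":{"type":"array"},"force":{"type":"number"}},"required":["deltas"]}

```bash
mkdir -p pics; ls; python3 - <<'E'
from workcell import *
import cv2,numpy as np
s=get_state();print({k:np.round(v,3).tolist() for k,v in s.items()})
for n in("top","side"):
    p,d=grab_frame(n);cv2.imwrite(f"pics/{n}0.png",p);np.save(f"pics/{n}0.npy",d)
    print(n,camera_params(n))
E
```

```text
pics
{'time': 0.0, 'joint_pos': [71.867, 5.264, 70.584, -0.001, 104.266, -3.251], 'dq': [-0.055, 0.03, -0.079, -0.043, 0.007, 0.025], 'effort': [0.0, -45.873, -41.803, 0.0, 0.012, -0.0], 'position': [0.154, 0.58, 0.244], 'tool_rot': [[0.257, -0.001, -0.966], [0.966, -0.002, 0.257], [-0.002, -1.0, 0.0]], 'ft_force': [0.689, -0.341, -0.055], 'moment': [-0.008, -0.05, -0.036], 'width': 0.085}
top {'fov_y': 56.18496922029435, 'cx': 253.4301893618517, 'cy': 187.90393863158232, 'R': array([[-0.01456578, -0.99988643,  0.00386926],
       [-0.98614822,  0.013726  , -0.16529754],
       [ 0.16522566, -0.00622335, -0.98623615]]), 't': array([0.04979366, 0.57877229, 0.67850158])}
side {'fov_y': 50.060578491992466, 'cx': 254.38637182270983, 'cy': 184.53804693287378, 'R': array([[ 0.80644451, -0.59130197, -0.00303826],
       [-0.38936997, -0.52715949, -0.75531046],
       [ 0.44501491,  0.61029898, -0.65536011]]), 't': array([-0.45462565,  0.31462489,  0.60380945])}
```

View pics/top0.png

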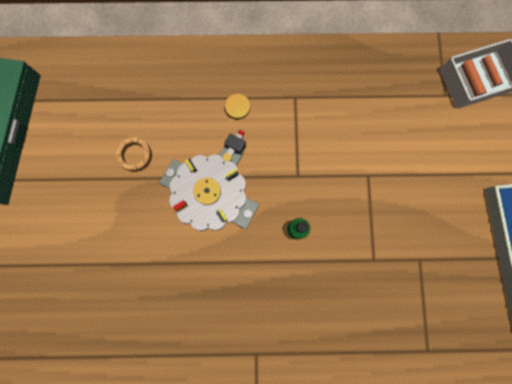

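View pics/side0.png

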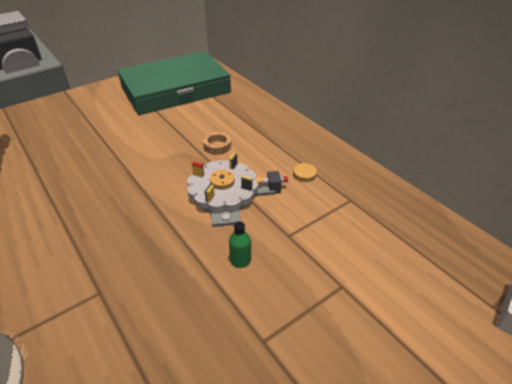

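The top view shows the dial at about (207,191), the red lug at (180,206) and the roller block at (236,142). The tape is at (134,155), the spare disc at (237,106) and the bottle at (299,229). Next I'll turn these into positions.

```bash
cat > h.py <<'E'
import numpy as np,cv2
from workcell import *
def cam(n):
    c=camera_params(n);f=192/np.tan(np.radians(c["fov_y"])/2);return c,f
def ray(n,u,v,z):
    c,f=cam(n);d=c["R"].T@np.array([(u-c["cx"])/f,(v-c["cy"])/f,1]);o=-c["R"].T@c["t"]
    return o+d*(z-o[2])/d[2]
def proj(n,X):
    c,f=cam(n);p=c["R"]@np.asarray(X)+c["t"];return f*p[0]/p[2]+c["cx"],f*p[1]/p[2]+c["cy"]
def blobs(n,p,lo,hi,amin=6):
    h=cv2.cvtColor(p,cv2.COLOR_BGR2HSV);m=cv2.inRange(h,lo,hi)
    k,l,s,c=cv2.connectedComponentsWithStats(m)
    return [(c[i],s[i]) for i in range(1,k) if s[i][4]>=amin]
E
python3 - <<'E'
from h import *
for n in("top","side"):
    p=cv2.imread(f"pics/{n}0.png");
    zs=dict(red=.068,yellow=.055,brass=.05,green=.05)
    for nm,lo,hi in(("red",(0,180,90),(6,255,255)),("yellow",(19,150,120),(35,255,255)),("green",(50,120,20),(85,255,255))):
        for c,s in blobs(n,p,lo,hi):
            print(n,nm,np.round(c,1),s,np.round(ray(n,*c,zs[nm]),3))
c=cam("top");print("cam",-c[0]["R"].T@c[0]["t"])
p=cv2.imread("pics/top0.png")[80:260,100:330];cv2.imwrite("pics/topz.png",cv2.resize(p,None,fx=3.4,fy=3.3,interpolation=cv2.INTER_CUBIC)[:600,:800])
p=cv2.imread("pics/side0.png")[120:280,170:330];cv2.imwrite("pics/sidez.png",cv2.resize(p,None,fx=3.7,fy=3.7,interpolation=cv2.INTER_CUBIC))
E
```

```text
top red [241.2 132.3] [239 131   5   4  15] [0.69  0.065 0.068]
top red [178.9 205.5] [174 202  11   8  45] [0.543 0.187 0.068]
top yellow [237.3 106.3] [226  95  24  23 444] [0.751 0.073 0.055]
top yellow [226.8 157.1] [224 155   7   5  27] [0.642 0.095 0.055]
top yellow [188.9 164. ] [185 159   9  12  29] [0.629 0.171 0.055]
top yellow [230.8 172.8] [227 170   9   7  17] [0.61  0.087 0.055]
top yellow [206.6 190.7] [194 179  26  25 418] [0.574 0.135 0.055]
top yellow [222.2 214.6] [219 210   7  10  21] [0.526 0.104 0.055]
top green [28.5 73.7] [20 65 18 18 91] [0.832 0.515 0.05 ]
top green [21.2 76.4] [20 75  4  4  8] [0.826 0.53  0.05 ]
top green [23.4 93. ] [ 13  79  25  30 169] [0.788 0.522 0.05 ]
top green [ 29.5 102.7] [27 95  6 17 32] [0.766 0.507 0.05 ]
top green [ 21.6 120.1] [ 12 107  17  28 113] [0.728 0.52  0.05 ]
top green [ 11.7 115.6] [  9 112   6   7  15] [0.738 0.542 0.05 ]
top green [  8.1 127.7] [  6 120   5  15  21] [0.712 0.547 0.05 ]
top green [ 19.5 139. ] [ 16 135   8   8  22] [0.688 0.521 0.05 ]
top green [ 11.7 154.8] [  2 142  20  36 163] [0.654 0.534 0.05 ]
top green [  3.2 155.5] [  0 149  10  12  26] [0.653 0.551 0.05 ]
top green [  3.4 163.6] [  0 161   8   7  22] [0.636 0.549 0.05 ]
top green [ 16.  161.8] [ 15 160   3   5   6] [0.64  0.524 0.05 ]
top green [  5.3 187.3] [  0 169  14  34 121] [0.587 0.54  0.05 ]
top green [296.8 228.9] [288 219  22  19 222] [ 0.496 -0.043  0.05 ]
side red [197.1 163.8] [193 162   9   5  29] [0.542 0.186 0.068]
side red [285.5 178.5] [285 177   2   4   8] [0.668 0.03  0.068]
side yellow [231.2 156.1] [229 153   5   7  15] [0.629 0.179 0.055]
side yellow [196.9 171. ] [193 167   9   9  48] [0.537 0.179 0.055]
side yellow [209.9 191.4] [207 184   7  17  56] [0.524 0.104 0.055]
side green [239.7 249. ] [230 233  20  34 563] [ 0.488 -0.059  0.05 ]
cam [0.45937468 0.04606634 0.76463976]
```

View pics/topz.png

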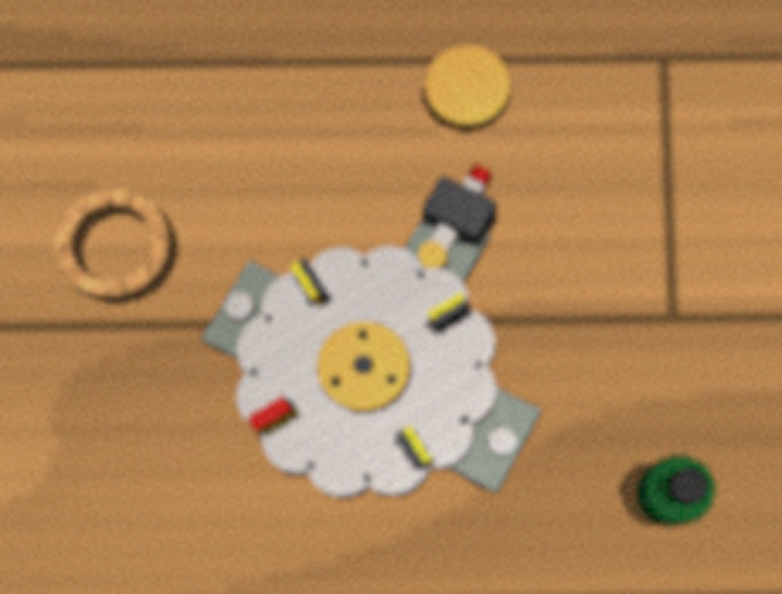

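View pics/sidez.png

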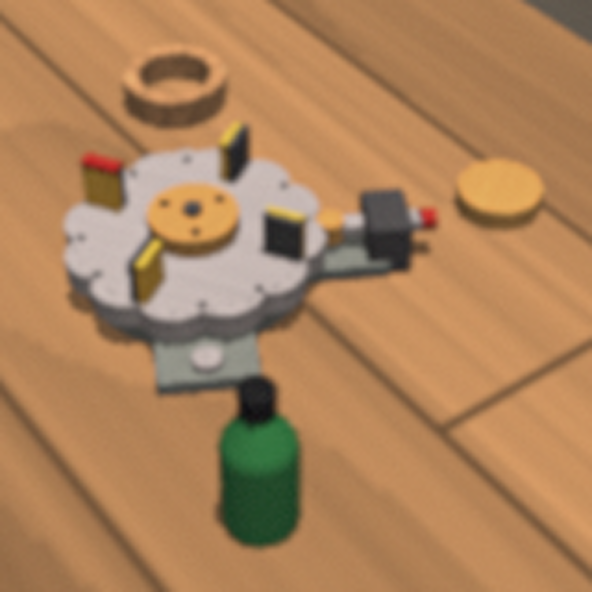

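```bash
cat >> h.py <<'E'
C=np.array([.575,.1355]);PHI0=121.5
def rel(target_xy,target_z,ang,pos=None,cur=None):
    s=get_state();pos=s["position"] if pos is None else pos
    R=np.array(s["tool_rot"])
    a=np.arctan2(R[1,0],R[0,0]) if cur is None else np.radians(cur)
    d=np.array([*target_xy,target_z])-pos
    return d[:2]@[np.cos(a),np.sin(a)]*1e3, -d[2]*1e3, d[:2]@[-np.sin(a),np.cos(a)]*1e3, (np.degrees(a)-ang)*np.pi/180
def finger(th,back=16,r=60,c=C):
    p=np.radians(PHI0-th);return c+np.array([np.cos(p),np.sin(p)])*r/1e3+np.array([-np.sin(p),np.cos(p)])*back/1e3
E
python3 - <<'E'
from h import *
import workcell
print([x for x in dir(workcell) if not x.startswith('_')], getattr(workcell,'tcp_to_tips',None))
for k in range(4):
  print(finger(0,31))
  break
print(np.round(rel(finger(0,31),.245,PHI0),3))
E
```

```text
['IKError', 'camera_params', 'get_state', 'grab_frame', 'sign_off', 'tcp_to_tips'] 0.014
[0.51721824 0.17046095]
[-302.146   -0.767 -456.085   -0.81 ]
```

{"fn": "move_arm", "kwargs": {"deltas": [[0,-19,0,-28,-0.05],[0,-38,0,-57,-0.1],[0,-57,0,-85,-0.15],[0,-76,0,-114,-0.2],[0,-95,0,-142,-0.25],[0,-114,0,-171,-0.3],[0,-133,0,-199,-0.35],[0,-151,0,-228,-0.4]], "force": 60}}

```text
time: 0.77
position: [0.3363, 0.3739, 0.2449]
tool_rot: [[-0.142, -0.0, -0.99], [0.99, -0.0, -0.142], [-0.0, -1.0, 0.0]]
ft_force: [-0.4, 0.1, -0.5]
width: -0.0003
```

```bash
python3 - <<'E'
from h import *
s=get_state();print(s["time"],s["position"],s["width"],s["joint_pos"]);print(np.round(rel(finger(0,31),.245,PHI0),3))
E
```

```text
0.7667 [0.33627806 0.37385838 0.24492335] -0.0002615553441338709 [ 4.41514023e+01 -9.73510715e+00  8.51169510e+01  1.31485230e-03
  1.04649432e+02 -5.40371888e+01]
[-2.27096e+02 -7.70000e-02 -1.50124e+02 -4.07000e-01]
```

{"fn": "move_arm", "kwargs": {"deltas": [[0,-28,0,-19,-0.05],[0,-57,0,-38,-0.1],[0,-85,0,-57,-0.15],[0,-114,0,-75,-0.2],[0,-142,0,-94,-0.25],[0,-170,0,-113,-0.3],[0,-199,0,-131,-0.35],[0,-227,0,-150,-0.407]]}}

```text
time: 1.43
position: [0.5166, 0.1699, 0.2449]
tool_rot: [[-0.522, -0.001, -0.853], [0.853, -0.0, -0.522], [0.0, -1.0, 0.001]]
ft_force: [0.1, -0.1, 0.3]
width: -0.0003
```

```bash
python3 - <<'E'
from h import *
s=get_state();print(s["time"],s["position"],s["joint_pos"]);print(np.round(rel(finger(0,31),.058,PHI0),3))
E
```

```text
1.4333 [0.51663001 0.16993383 0.24485264] [ 1.46242183e+01 -3.41985659e+00  7.92856283e+01 -1.71880824e-03
  1.04174740e+02 -1.06860089e+02]
[ 1.42000e-01  1.86853e+02 -7.77000e-01 -0.00000e+00]
```

{"fn": "move_arm", "kwargs": {"deltas": [[0,0,25,0,0],[0,0,50,0,0],[0,0,75,0,0],[0,0,100,0,0],[0,0,120,0,0],[0,0,130,0,0],[0,0,136,0,0]]}}

```text
time: 2.02
position: [0.5149, 0.1713, 0.107]
tool_rot: [[-0.52, -0.003, -0.854], [0.854, -0.001, -0.52], [0.001, -1.0, 0.003]]
ft_force: [-0.2, -0.1, 0.5]
width: 0.0001
```

```bash
python3 - <<'E'
from h import *
p,d=grab_frame("side");cv2.imwrite("pics/s1.png",cv2.resize(p[60:280,110:330],None,fx=2.7,fy=2.7))
p,d=grab_frame("top");cv2.imwrite("pics/t1.png",cv2.resize(p[80:260,100:330],None,fx=3.3,fy=3.3))
print(get_state()["position"])
E
```

```text
[0.51559341 0.17150327 0.10859697]
```

View pics/s1.png

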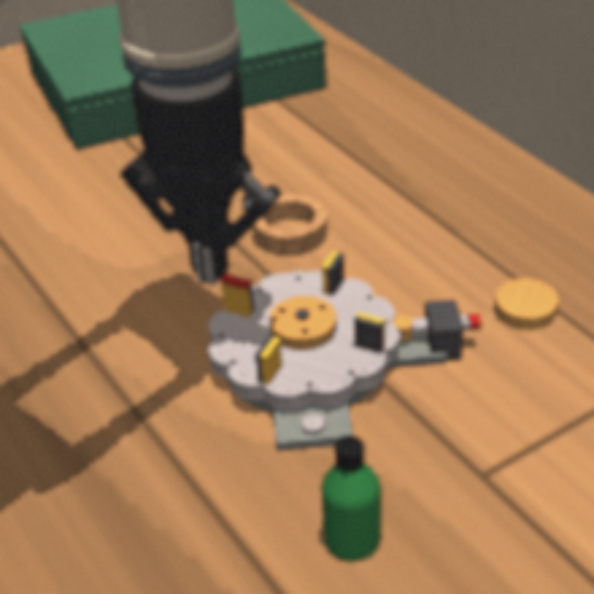

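View pics/t1.png

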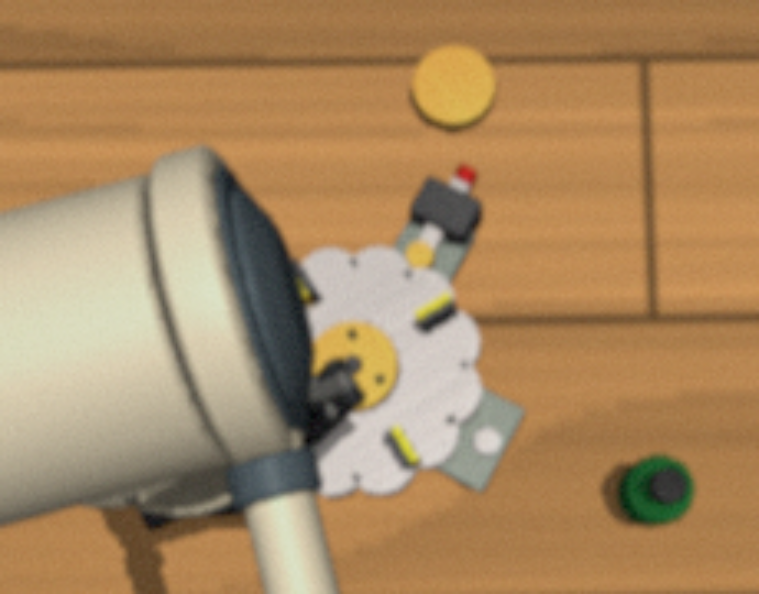

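The side view shows the closed tips above the yellow side of the red lug, near (208,275) in that crop. I'll go down.

{"fn": "move_arm", "kwargs": {"deltas": [[0,0,15,0,0],[0,0,30,0,0],[0,0,42,0,0],[0,0,48,0,0],[0,0,50,0,0],[0,0,50,0,0]]}}

```text
time: 2.62
position: [0.516, 0.1716, 0.0594]
tool_rot: [[-0.52, -0.0, -0.854], [0.854, 0.0, -0.52], [0.0, -1.0, 0.0]]
ft_force: [-0.1, 0.1, -0.1]
width: 0.0
```

```bash
python3 - <<'E'
from h import *
print(get_state()["position"])
for b in (16,):
  for th in (0,4,8,12,16,20,24,28):print(th,np.round(rel(finger(th,b),.058,PHI0-th),3))
p,d=grab_frame("side");cv2.imwrite("pics/s2.png",cv2.resize(p[60:280,110:330],None,fx=2.7,fy=2.7))
E
```

```text
[0.51600082 0.17159869 0.0594424 ]
0 [-1.5670e+00  1.4420e+00 -1.5448e+01 -3.0000e-03]
4 [ -0.586   1.442 -19.669   0.067]
8 [  0.098   1.442 -23.949   0.137]
12 [  0.481   1.442 -28.267   0.207]
16 [  0.563   1.442 -32.6     0.277]
20 [  0.342   1.442 -36.929   0.347]
24 [ -0.181   1.442 -41.232   0.416]
28 [ -1.002   1.442 -45.487   0.486]
```

View pics/s2.png

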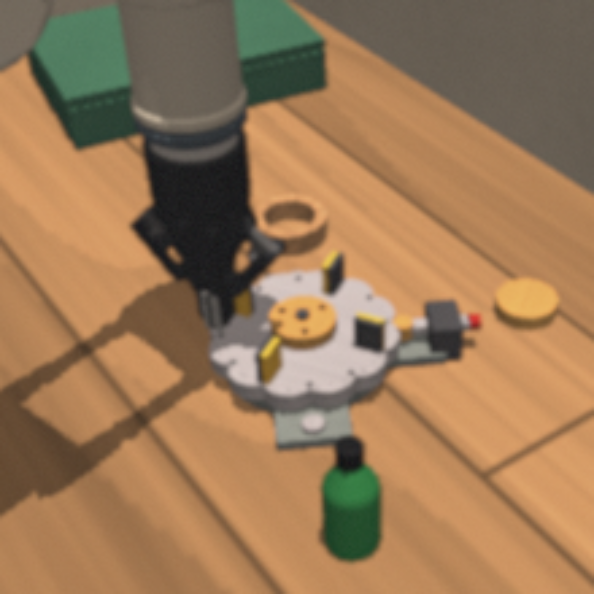

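The fingertip is behind the red lug, just above the plate, with clearance all round. Now the first push.

{"fn": "move_arm", "kwargs": {"deltas": [[0,-1,1,-8,0],[0,-1.5,1.5,-15,0],[0,-0.6,1.5,-20,0.07],[0,0,1.5,-24,0.14],[0,0.5,1.5,-28,0.21],[0,0.5,1.5,-32.5,0.28],[0,0.3,1.5,-37,0.35],[0,-0.2,1.5,-41,0.416]]}}

```text
time: 3.33
position: [0.5522, 0.1933, 0.0583]
tool_rot: [[-0.127, 0.001, -0.992], [0.992, 0.0, -0.127], [0.0, -1.0, -0.001]]
ft_force: [0.1, 0.7, 0.2]
width: -0.0
```

```bash
python3 - <<'E'
from h import *
s=get_state();print(s["position"],s["ft_force"])
for th in range(28,60,4):print(th,np.round(rel(finger(th),.058,PHI0-th),3))
p,d=grab_frame("side");cv2.imwrite("pics/s3.png",cv2.resize(p[60:280,110:330],None,fx=2.7,fy=2.7))
E
```

```text
[0.5521783  0.1932934  0.05828157] [0.06190513 0.68000479 0.18333103]
28 [ 0.702  0.282 -3.305  0.067]
32 [ 1.388  0.282 -7.585  0.137]
36 [  1.774   0.282 -11.902   0.206]
40 [  1.858   0.282 -16.235   0.276]
44 [  1.639   0.282 -20.564   0.346]
48 [  1.119   0.282 -24.867   0.416]
52 [  0.3     0.282 -29.123   0.486]
56 [ -0.814   0.282 -33.312   0.555]
```

View pics/s3.png

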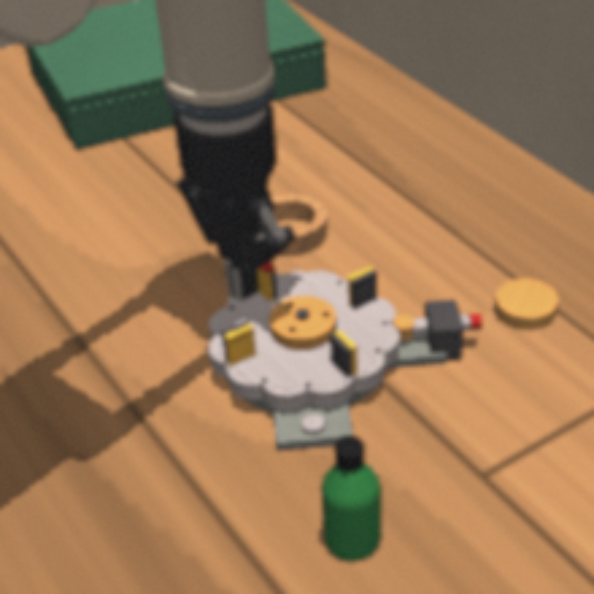

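The dial has moved one click and the lug has snapped ahead of the finger. I'll carry on.

{"fn": "move_arm", "kwargs": {"deltas": [[0,0.7,0.3,-3.3,0.067],[0,1.4,0.3,-7.6,0.137],[0,1.8,0.3,-12,0.207],[0,1.9,0.3,-16,0.277],[0,1.6,0.3,-20.5,0.347],[0,1.1,0.3,-25,0.417],[0,0.3,0.3,-29,0.487],[0,0.3,0.3,-29,0.487]]}}

```text
time: 4.05
position: [0.5808, 0.197, 0.0578]
tool_rot: [[0.349, 0.001, -0.937], [0.937, 0.0, 0.349], [0.0, -1.0, -0.001]]
ft_force: [0.7, 0.2, 0.3]
width: -0.0001
```

```bash
python3 - <<'E'
from h import *
s=get_state();print(s["position"],s["ft_force"])
for th in range(55,85,3):print(th,np.round(rel(finger(th),.058,PHI0-th),3))
p,d=grab_frame("side");cv2.imwrite("pics/s4.png",cv2.resize(p[60:280,110:330],None,fx=2.7,fy=2.7))
E
```

```text
[0.58083025 0.19695143 0.0577545 ] [0.70755892 0.24232939 0.25220822]
55 [ 1.151 -0.245 -3.223  0.053]
58 [ 1.737 -0.245 -6.42   0.105]
61 [ 2.155 -0.245 -9.644  0.158]
64 [  2.404  -0.245 -12.886   0.21 ]
67 [  2.483  -0.245 -16.136   0.263]
70 [  2.391  -0.245 -19.386   0.315]
73 [  2.13   -0.245 -22.626   0.367]
76 [  1.699  -0.245 -25.848   0.42 ]
79 [  1.101  -0.245 -29.044   0.472]
82 [  0.335  -0.245 -32.204   0.524]
```

View pics/s4.png

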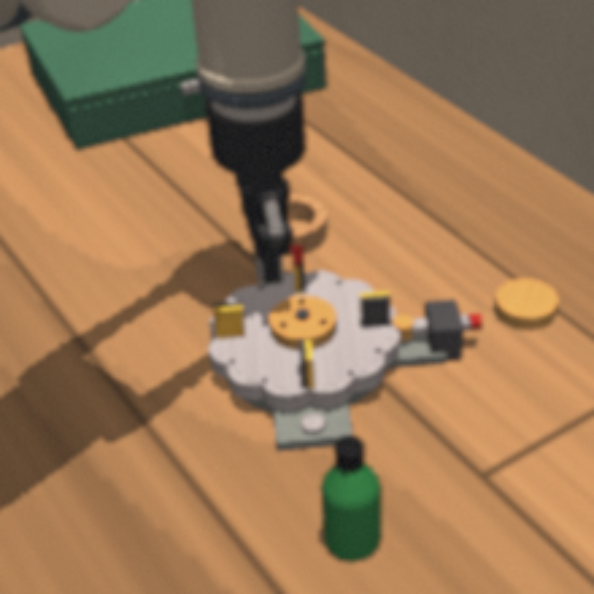

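{"fn": "move_arm", "kwargs": {"deltas": [[0,1.2,0,-3.2,0.053],[0,2.2,0,-9.6,0.158],[0,2.4,0,-13,0.21],[0,2.5,0,-16,0.263],[0,2.4,0,-19.5,0.315],[0,1.7,0,-26,0.42],[0,1.1,0,-29,0.472],[0,0.3,0,-32,0.524]]}}

```text
time: 4.77
position: [0.6101, 0.1861, 0.0576]
tool_rot: [[0.77, 0.0, -0.638], [0.638, 0.0, 0.77], [0.0, -1.0, -0.0]]
ft_force: [0.1, -1.0, 0.7]
width: -0.0004
```

```bash
python3 - <<'E'
from h import *
s=get_state();print(s["position"],s["ft_force"])
for th in range(85,122,3):print(th,np.round(rel(finger(th),.058,PHI0-th),3))
p,d=grab_frame("side");cv2.imwrite("pics/s5.png",cv2.resize(p[60:280,110:330],None,fx=2.7,fy=2.7))
for k in range(5):
  a=np.radians(PHI0-30*k); print(k,np.round((np.array(proj("side",[*(C+.06*np.array([np.cos(a),np.sin(a)])),.068]))-[110,60])*2.7))
E
```

```text
[0.61006815 0.18610369 0.0576023 ] [ 0.13999531 -0.96632352  0.67542249]
85 [ 1.498 -0.398 -3.907  0.055]
88 [ 2.079 -0.398 -7.105  0.107]
91 [  2.492  -0.398 -10.33    0.159]
94 [  2.735  -0.398 -13.572   0.212]
97 [  2.809  -0.398 -16.822   0.264]
100 [  2.712  -0.398 -20.072   0.317]
103 [  2.445  -0.398 -23.312   0.369]
106 [  2.009  -0.398 -26.533   0.421]
109 [  1.405  -0.398 -29.728   0.474]
112 [  0.635  -0.398 -32.886   0.526]
115 [ -0.299  -0.398 -36.      0.578]
118 [ -1.396  -0.398 -39.061   0.631]
121 [ -2.651  -0.398 -42.06    0.683]
0 [236. 279.]
1 [261. 261.]
2 [296. 253.]
3 [333. 255.]
4 [361. 269.]
```

View pics/s5.png

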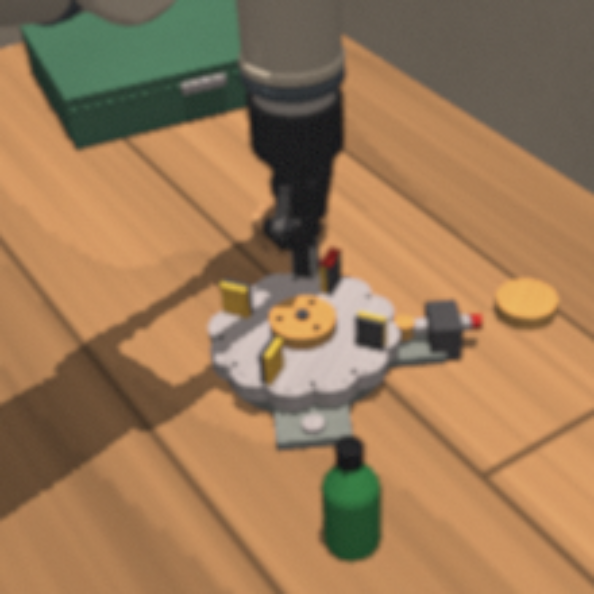

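The red cap is at (331,257) and the prediction for three clicks is (333,255), so the dial stands at three. One more push to 112°.

{"fn": "move_arm", "kwargs": {"deltas": [[0,1.5,0,-4,0.055],[0,2.5,0,-10,0.159],[0,2.7,0,-13.5,0.212],[0,2.8,0,-17,0.264],[0,2.7,0,-20,0.317],[0,2.4,0,-23.3,0.369],[0,1.4,0,-29.5,0.474],[0,0.6,0,-33,0.526]]}}

```text
time: 5.48
position: [0.6315, 0.161, 0.0576]
tool_rot: [[0.987, 0.0, -0.163], [0.163, 0.0, 0.987], [0.0, -1.0, 0.0]]
ft_force: [0.3, 0.0, 0.8]
width: 0.0001
```

```bash
python3 - <<'E'
from h import *
s=get_state();print(s["position"],s["ft_force"])
p,d=grab_frame("side");cv2.imwrite("pics/s6.png",cv2.resize(p[60:280,110:330],None,fx=2.7,fy=2.7))
E
```

```text
[0.63145428 0.16096558 0.05757945] [0.2751245  0.02988334 0.78619932]
```

View pics/s6.png

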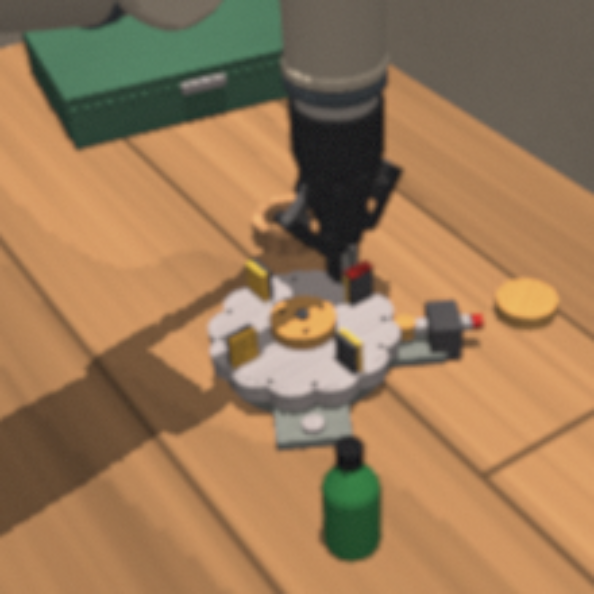

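Four clicks. The red cap is at (358,268) against a predicted (361,269), and there is no contact force. Back off, then up.

{"fn": "move_arm", "kwargs": {"deltas": [[0,0,0,6,0],[0,0,0,12,0],[0,0,-15,12,0],[0,0,-40,12,0],[0,0,-70,12,0],[0,0,-105,12,0],[0,0,-140,12,0],[0,0,-170,12,0]]}}

```text
time: 6.2
position: [0.629, 0.1739, 0.2303]
tool_rot: [[0.986, 0.002, -0.168], [0.168, 0.001, 0.986], [0.002, -1.0, 0.001]]
ft_force: [0.8, 0.3, 0.2]
width: -0.0002
```

{"fn": "move_arm", "kwargs": {"deltas": [[0,-25,0,25,0],[0,-50,0,50,0],[0,-75,0,75,0],[0,-100,0,100,0],[0,-125,0,125,0],[0,-150,0,150,0],[0,-170,0,180,0],[0,-180,0,200,0]]}}

```text
time: 6.87
position: [0.4157, 0.3429, 0.2283]
tool_rot: [[0.985, -0.0, -0.17], [0.17, 0.002, 0.985], [0.0, -1.0, 0.002]]
ft_force: [0.7, 0.8, 0.1]
width: 0.0001
```

```bash
python3 - <<'E'
from h import *
s=get_state();print(s["time"],s["position"],s["ft_force"])
for n in("top","side"):
    p,d=grab_frame(n);cv2.imwrite(f"pics/{n}9.png",p)
    a=cv2.imread(f"pics/{n}0.png")
    for c,t in blobs(n,p,(0,180,90),(6,255,255)):print(n,np.round(c,1),np.round(ray(n,*c,.068),4))
E
```

```text
6.8667 [0.41573284 0.34290591 0.22826595] [0.71242448 0.80818614 0.06733857]
top [241.2 132.3] [0.6901 0.0647 0.068 ]
top [205.4 159.5] [0.6347 0.1363 0.068 ]
side [243.5 160.2] [0.6331 0.1357 0.068 ]
side [285.5 178.5] [0.6682 0.0302 0.068 ]
```

View pics/top9.png

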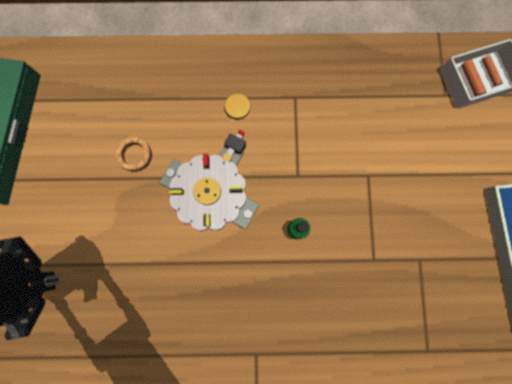

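View pics/side9.png

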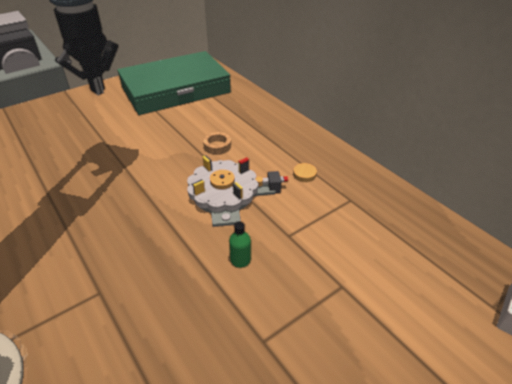

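The red lug moved 104.8 mm by the top view and 104 mm by the side view. The bystanders are at the same pixels as at the start. I'll let the arm settle, then hand in.

{"fn": "move_arm", "kwargs": {"deltas": [[0,0,0,0,0],[0,0,0,0,0],[0,0,0,0,0],[0,0,0,0,0]]}}

```text
time: 7.3
position: [0.4197, 0.3398, 0.2273]
tool_rot: [[0.987, -0.0, -0.163], [0.163, -0.0, 0.987], [-0.0, -1.0, -0.0]]
ft_force: [0.5, 0.6, -0.3]
width: 0.0007
```

```bash
python3 - <<'E'
from h import *
p,d=grab_frame("top")
print([np.round(ray("top",*c,.068),4) for c,t in blobs("top",p,(0,180,90),(6,255,255))])
print(sign_off())
E
```

```text
[array([0.6904, 0.0648, 0.068 ]), array([0.6347, 0.1362, 0.068 ])]
the job is handed in; nothing more can be done
None
```

The dial is four clicks clockwise of where it started and at rest in that click, and the job is handed in after about 7 s of robot time. I pushed the yellow face of the red lug with the closed fingertips, one click at a time, checking each click in the side camera. Then I backed off and lifted the arm clear.

**Last checks:**
- **Dial position:** the red lug moved 104.8 mm by the top camera and about 104 mm by the side camera; the target is 104 ± 3 mm. The lug did not move between the last two top pictures.
- **Contact:** the tool is well away from everything, and the force reading is under 1 N, about the same as the noise at the start.
- **Bystanders:** the oil bottle, tape roll and spare disc look unmoved in both views. I judged that by eye and did not measure their positions again.

No check failed or disagreed. `sign_off()` gives no verdict, so the judged result is not known to me.

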